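# Set and prove the metal detector over the biscuit belt

## Task

Swing the stiff metal-detector arm across the biscuit belt until its round white head is centred over the blue line of the white check plate, and leave it there. Then prove it with the orange test wand: touch the wand's tip onto the middle of the red pad, then onto the green pad, holding each touch for a moment, and lay the wand back along its blue-topped rest. Leave the other loose things on the bench where they are.

Things in the scene. Friction and masses are not known exactly. Their poses are not given: they have to be found in the camera images.
- detector: the swinging detector arm with its head, on an upright pivot post (168 mm high). Origin: on the head's axis at bench level; +x points along the arm to the pivot axis, 270 mm away. Stiff: about 5 N at the head swings it (0.9 rad either way), and it stays where left. The post stands in a fixed fan-shaped cream belt bed, 30 mm high, with a mint edge 34 mm high at 375 mm radius.
- head (a point): centre of the top of the yellow push-post (22 mm diameter, 60 mm tall) standing in the middle of the detector head, 210 mm above the bench, 270 mm from the pivot axis. The head below is a white disc, 80 mm diameter, 118 to 150 mm above the bench, with a small yellow pointer reaching 60 mm from its centre, away from the pivot. A 26 mm wide bar, top at 146 mm, carries it from the pivot.
- line (a point): middle of the blue line on the white check plate, over which the head centre must stand. On the plate's top face, 34 mm above the bench, 270 mm from the pivot axis. Its x axis runs along the line, away from the robot; the pivot axis is 270 mm along +x. The plate is fixed, 120 mm along the line by 210 mm across; the line is 8 mm wide, 132 mm long.
- red_pad: fixed red disc on the check plate, 24 mm diameter, 5 mm high, top face 39 mm above the bench, 85 mm from the blue line to one side or the other. Origin: centre of its underside.
- green_pad: fixed green disc on the check plate, the same size, 85 mm from the blue line on the other side. Origin: centre of its underside.
- wand: loose test wand, 90 g: orange bar handle 100 mm long (x), 20 mm wide (y), 26 mm high (z), with two black bands; a 6 mm steel rod leaves its +x end 13 mm above the underside and turns down 90 mm from the handle's centre. Origin: centre of the handle's underside.
- wand_tip (a point): lowest point of the wand's ball tip (8 mm diameter), 90 mm along x from the handle's centre and 40 mm below the handle's underside.
- rest: fixed stand of the wand: a flat blue top, 80 mm (x) by 50 mm (y), 70 mm above the bench, on a grey stem. Origin: centre of its foot on the bench; the wand lies along its x axis, tip overhanging the far (+x) end.
- tray: bystander: cream open tray of biscuits, 110 x 90 mm, 35 mm high, on the bench. Origin: centre of its underside.
- spray: bystander: blue bottle, 60 mm diameter, 150 mm tall. Origin: centre of its underside.
- jar: bystander: jar, 70 mm diameter, 90 mm tall. Origin: centre of its underside.
- stack: bystander: stack of five square biscuits, 56 x 50 mm, 40 mm high. Origin: centre of its underside.
- scraper: bystander: spatula lying on the bench. Origin: centre of its underside.
Not all that is in view belongs to the job. What is shaped like the rest but brown is not meant.

How it is judged:
On the way, in this order (a step that is already met when the one before it is completed fails the run):
1. the detector head stands still over the blue line (horizontal distance between head and line below 0.012 m and linear speed of detector below 0.015 m/s), for 0.3 s.
2. the wand's tip touches the red pad, the head still over the line (horizontal distance between head and line below 0.012 m and horizontal distance between wand_tip and red_pad below 0.012 m and contact force between wand and red_pad above 0.3 N), for 0.15 s.
3. the wand's tip touches the green pad, the head still over the line (horizontal distance between head and line below 0.012 m and horizontal distance between wand_tip and green_pad below 0.012 m and contact force between wand and green_pad above 0.3 N), for 0.15 s.
At the end, for the whole second after the job is handed in: Head centre within 12 mm of the line's middle (horizontally), still; wand flat and at rest on its rest, handle centre within 30 mm along and 20 mm across, within 0.5 rad of its length. Red, then green pad touched by the tip within 12 mm of centre for 0.15 s (all of step 1 and x of wand in the frame of rest between -0.03 and 0.03 m and y of wand in the frame of rest between -0.02 and 0.02 m and z of wand in the frame of rest between 0.064 and 0.076 m and angle between wand's own z axis and vertical below 0.15 rad and angle between the x axis of wand and the x axis of rest, either way round below 0.5 rad and linear speed of wand below 0.02 m/s).
It fails at once if a bystander (tray, bottle, jar, biscuit stack or scraper) is moved by more than 30 mm (distance of any of tray, spray, jar, stack, scraper from where it was at the start of the episode above 0.03 m).
It also fails if it takes over 72 s, if anything falls off the work surface, if the arm or the gripper's body presses on something with over 40 N, if the wrist force passes 120 N, or if a joint passes its speed limit or range.

## Robot

A 6-joint arm with a two-finger parallel gripper is mounted at the origin on the work surface. World frame = base frame: x ahead of the robot, y to its left, z up, the work surface at z = 0. Lengths are in m, angles in rad, forces in N, time in s.
With the tool pointing down it reaches from about 0.425 to 0.925 m from the base axis. Payload 12.5 kg.
Tool frame: the origin (TCP) lies between the finger pads; the fingertips stand 11 mm ahead of it and the grasp point (between the pads) lies 8 mm behind it; z points along the fingers, y is the direction in which the jaws open and shut (so a half turn about z gives the same grasp; the last joint's range is limited). The gripper opens to 85 mm and grips with 20 to 120 N. Pads are 22 mm wide; open, the fingers measure 114 mm over their backs; the gripper's body (76 mm by 85 mm) begins 54 mm behind the grasp point. The pads swing forward as they close: fully open they stand 13 mm farther back than shut.
Start: joints at [-1.239, 0.491, 1.559, -0, 1.092, -0.106], TCP at [0.265, -0.566, 0.242] pointing down, gripper open.
Joint ranges: [-3.1, 3.1], [-0.84, 2.19], [0.05, 2.79], [-1.13, 4.28], [0.06, 2.93], [-2.69, 2.69]. Speed limits (rad/s): [2.22, 2.22, 2.79, 3.14, 3.14, 3.14].

## Interface

Orientations are given as a unit quaternion [w, x, y, z].
In Python, from rig import robot, viewer, job gives the robot as it stands.
- The arm moves only by the tool servo_tool, never from a script. Its argument "series" is a list of rows, each an object with "grip": the gripper command: -1 is shut, 1 is fully open, values between are in proportion; "linear": the shift along the tool's x, y, z scaled (see below), a list of three; "twist": the turn, a rotation vector about the tool's x, y, z scaled (see below), a list of three. In form: [{"grip": grip, "linear": [dx, dy, dz], "twist": [rx, ry, rz]}, ...]. A call has 1 to 10 rows; each row shifts and turns the commanded pose from where the row before left it, along the tool's axes as they then stand; what a row does not reach is not made up. The controller multiplies each number of a shift by 0.03 m and each number of a turn by 0.08 rad. A row lasts 1/12 s, in which the tool goes at most 41.7 mm and 7.16 degrees, less where a joint would pass 70% of its speed; a pose out of reach is approached as far as the arm can. A call with a number of a shift or a turn outside -1 to 1 is refused whole. A call with a gripper value outside its range is refused whole. The fingers move at their own pace and stop on an object; "grip_force" is the grip in N (left out, the last holds). Time passes only in rows, so rows that do not move let the fingers close. It gives the time, the measured TCP pose, the force and the opening at its end, in the units of the state.
- robot.state(): the state, without advancing time (a new reading comes with each control period).
- viewer.camera(name): name is "side" or "top" or "wrist"; returns a dict with "img" (400x640x3 uint8, blue, green, red), "camera_matrix" (3x3 intrinsics, pixels), "R" (3x3) and "t" (3): a world point X has camera coordinates R X + t. Camera axes: x right, y down, z forward; pixel columns grow to the right and rows downward; lengths in m; the calibration is good to about 2 mm. A picture is of the moment at which its call begins. There is no depth.
- job.close_job(): hands the job in, once; it reports no verdict.
The state is a dict: "time": time; "joint_pos": joint angles; "dq": joint speeds; "joint_efforts": joint torques, N m; "ee_pos": TCP position; "tool_rot": TCP orientation; "force": force on the tool from outside, world axes, zero at the start; "ft_torque": the same for the moment, N m; "width": opening from 0.0 (shut) to 1.0 (fully open).
Only numpy, scipy, OpenCV 4.12 (cv2) and the standard library are available. Lean on these libraries where they do the work, as an engineer would, in place of code of your own. Each camera call takes 0.05 s, during which the arm holds its last target. There are 200 camera calls.

## Working session

There is one attempt and no reset: what is moved stays moved. The work goes in short steps, Python scripts to look and compute and a tool call to move; the robot and the scene stay as the last step left them, time stands still between calls to the robot, and variables do not carry over. Pictures are saved under pics/ and viewed, about 8 in all and at most 12, crops included, and the job is handed in when it is done.

Besides the shell and the picture viewer there is one more tool, called after ">>>" by a JSON object that holds its "api" and its "payload", one argument or row to a line. servo_tool: Moves the arm, as the interface text tells. Shifts and turns lie within -1 to 1; 1 stands for 0.03 m of shift or 0.08 rad of turn. Its arguments: {"type":"object","properties":{"series":{"type":"array","items":{"type":"object","properties":{"grip":{"type":"number"},"linear":{"type":"array","items":{"type":"number"}},"twist":{"type":"array","items":{"type":"number"}}}}},"grip_force":{"type":"number"}},"required":["series"]}

```bash
mkdir -p pics
cat > h.py <<'E'
import numpy as np, cv2
from rig import robot, viewer, job
def shot(n,f):
    c=viewer.camera(n); cv2.imwrite('pics/'+f,c['img']); np.savez('pics/'+f[:-4]+'.npz',**{k:np.array(c[k]) for k in('img','camera_matrix','R','t')}); return c
def ray(f,u,v,z):
    c=np.load('pics/'+f+'.npz'); K,R,t=c['camera_matrix'],c['R'],c['t']
    o=-R.T@t; d=R.T@np.linalg.inv(K)@np.array([u,v,1.]); return o+d*(z-o[2])/d[2]
def proj(f,X):
    c=np.load('pics/'+f+'.npz'); p=c['camera_matrix']@(c['R']@np.array(X)+c['t']); return p[:2]/p[2]
E
python3 - <<'E'
from h import *
for n in('top','side'):
    c=shot(n,n+'0.png'); print(n,-c['R'].T@c['t'],c['R'].round(2).tolist())
a=cv2.imread('pics/top0.png');cv2.imwrite('pics/top0b.png',cv2.resize(a,(800,500),interpolation=cv2.INTER_CUBIC))
print(robot.state())
E
```

```text
top [0.31670345 0.00495281 1.82002438] [[-0.02, -1.0, 0.01], [-1.0, 0.02, -0.08], [0.08, -0.01, -1.0]]
side [-0.00665452  0.61531929  1.03591029] [[-0.82, -0.57, -0.01], [-0.43, 0.63, -0.65], [0.38, -0.53, -0.76]]
{'time': 0.1, 'joint_pos': array([-1.23859182e+00,  4.91469130e-01,  1.55940960e+00, -1.90020269e-06,
        1.09168356e+00, -1.05604652e-01]), 'dq': array([-0.00115843, -0.00057821, -0.00168241, -0.00014201,  0.00060731,
        0.00158866]), 'joint_efforts': array([ 4.10065622e-03, -6.19444084e+01, -2.62027287e+01, -4.64921311e-05,
        2.88900213e-03,  1.71649242e-05]), 'ee_pos': array([ 0.26492639, -0.56585833,  0.24179764]), 'tool_rot': array([-4.81610211e-04,  9.76135707e-01,  2.17160877e-01, -5.56494454e-05]), 'force': array([-0.36391923, -0.46123591,  0.03025897]), 'ft_torque': array([-0.02903416, -0.03134272,  0.01894071]), 'width': 1.0024765966221092}
```

View pics/top0.png

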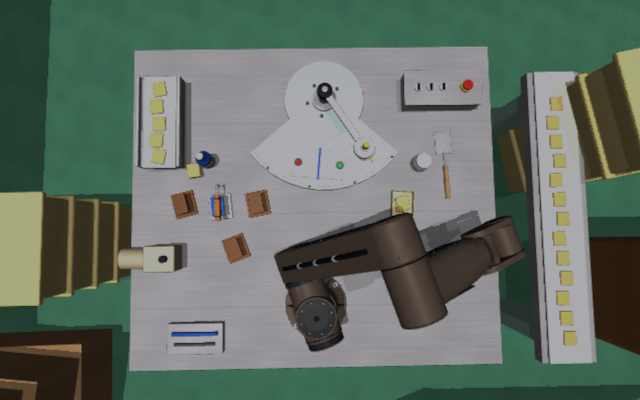

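View pics/side0.png

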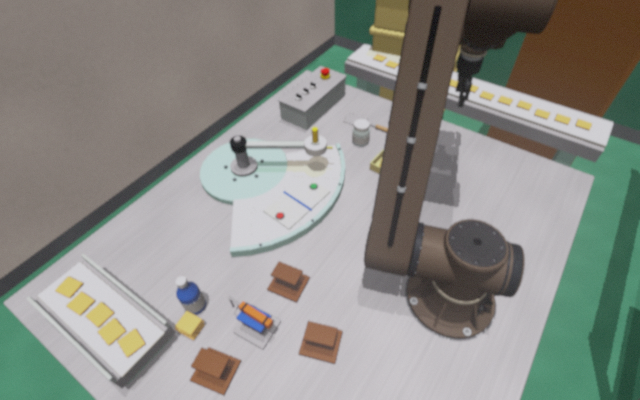

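The top view has +x up and +y left. The head is at about (365,147), the blue line at (320,163), the red pad at (298,162) and the green pad at (340,165). The wand lies on its rest near (217,206) with the tip pointing away from the robot. I'll enlarge both regions.

Run:
```python
from h import *
a=cv2.imread('pics/top0.png')
c1=cv2.resize(a[75:195,280:400],(480,480),interpolation=cv2.INTER_CUBIC)
c2=cv2.resize(a[170:230,190:250],(480,480),interpolation=cv2.INTER_CUBIC)[:, :320]
cv2.imwrite('pics/crop.png',np.hstack([c1,c2]))
```

```text
(no output)
```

View pics/crop.png

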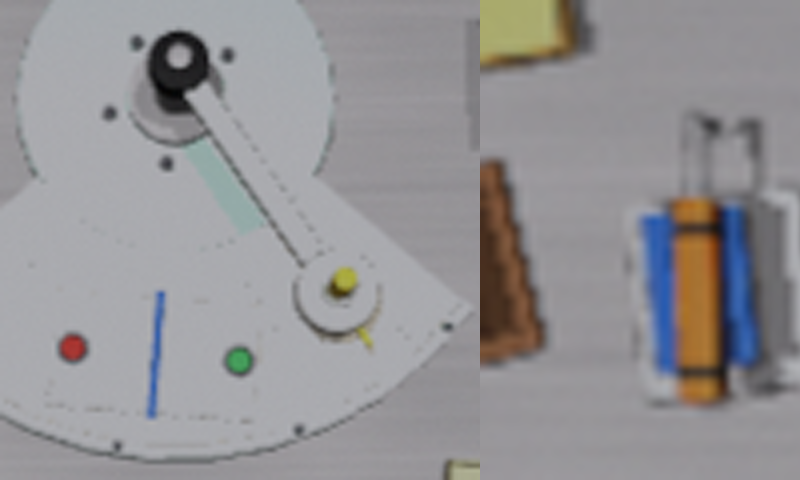

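Run:
```python
from h import *
P=lambda u,v,z:ray('top0',280+(u+.5)/4-.5,75+(v+.5)/4-.5,z)
Q=lambda u,v,z:ray('top0',190+(u-480+.5)/8-.5,170+(v+.5)/8-.5,z)
a,b=P(161,293,.034),P(152,416,.034); L=(a+b)/2; print('line',a,b,L)
r,g=P(73,348,.039),P(239,361,.039); print('red',r,'green',g,(r+g)/2,np.linalg.norm(r-g))
h=P(346,278,.21);print('head',h)
u=P(72,348,.039)
d=(g-r)/np.linalg.norm(g-r); n=np.array([-d[1],d[0],0]); M=(r+g)/2
for s in(1,-1): print('pivot',M+s*.27*n, np.linalg.norm((M+s*.27*n-h)[:2]))
e,f=Q(696,200,.096),Q(703,402,.096);print('wand',e,f,(e+f)/2,np.arctan2(*(e-f)[[1,0]]))
q=[Q(*p,.07) for p in((642,217),(745,207),(757,363),(660,372))];print('rest',np.mean(q,0));d=q[0]+q[1]-q[2]-q[3];print(np.arctan2(d[1],d[0]))
print('wand in side', [proj('side0',x) for x in (e,f)])
from scipy.spatial.transform import Rotation as Ro
s=robot.state()['tool_rot'];print(Ro.from_quat(s,scalar_first=True).as_matrix().round(3))
```

```text
line [ 0.63244978 -0.02834037  0.034     ] [ 0.50632136 -0.01697633  0.034     ] [ 0.56938557 -0.02265835  0.034     ]
red [0.57648734 0.06211308 0.039     ] green [ 0.56053592 -0.10626861  0.039     ] [ 0.56851163 -0.02207777  0.039     ] 0.16913557062496126
head [ 0.61271062 -0.19596445  0.21      ]
pivot [ 0.83730817 -0.04754185  0.039     ] 0.2692086996727061
pivot [0.29971509 0.00338632 0.039     ] 0.3710888513723202
wand [0.44357874 0.37911726 0.096     ] [0.3451927 0.3756812 0.096    ] [0.39438572 0.37739923 0.096     ] 0.03491003862230743
rest [0.40106039 0.38227507 0.07      ]
0.09605139415643095
wand in side [array([240.56193664, 301.92137773]), array([270.1967191 , 321.29239232])]
[[ 0.906  0.424 -0.   ]
 [ 0.424 -0.906  0.001]
 [ 0.    -0.001 -1.   ]]
```

>>> {"api": "servo_tool", "payload": {
  "series": [
    {"grip":1,"linear":[0.787,-0.313,-0.05],"twist":[0,0,0]},
    {"grip":1,"linear":[0.787,-0.313,-0.05],"twist":[0,0,0]},
    {"grip":1,"linear":[0.787,-0.313,-0.05],"twist":[0,0,0]},
    {"grip":1,"linear":[0.787,-0.313,-0.05],"twist":[0,0,0]},
    {"grip":1,"linear":[0.787,-0.313,-0.05],"twist":[0,0,0]},
    {"grip":1,"linear":[0.787,-0.313,-0.05],"twist":[0,0,0]},
    {"grip":1,"linear":[0.787,-0.313,-0.05],"twist":[0,0,0]},
    {"grip":1,"linear":[0.787,-0.313,-0.05],"twist":[0,0,0]},
    {"grip":1,"linear":[0.787,-0.313,-0.05],"twist":[0,0,0]},
    {"grip":1,"linear":[0.787,-0.313,-0.05],"twist":[0,0,0]}
  ]
}}

```text
time: 0.93
ee_pos: [0.4397, -0.3798, 0.2571]
tool_rot: [-0.0, 0.976, 0.217, -0.0]
force: [1.1, -0.6, 0.7]
width: 1.002
```

>>> {"api": "servo_tool", "payload": {
  "series": [
    {"grip":1,"linear":[0.787,-0.313,-0.05],"twist":[0,0,0]},
    {"grip":1,"linear":[0.787,-0.313,-0.05],"twist":[0,0,0]},
    {"grip":1,"linear":[0.787,-0.313,-0.05],"twist":[0,0,0]},
    {"grip":1,"linear":[0.787,-0.313,-0.05],"twist":[0,0,0]},
    {"grip":1,"linear":[0.787,-0.313,-0.05],"twist":[0,0,0]},
    {"grip":1,"linear":[0.787,-0.313,-0.05],"twist":[0,0,0]},
    {"grip":1,"linear":[0.787,-0.313,-0.05],"twist":[0,0,0]},
    {"grip":1,"linear":[0.787,-0.313,-0.05],"twist":[0,0,0]},
    {"grip":1,"linear":[0.787,-0.313,-0.05],"twist":[0,0,-0.9]},
    {"grip":1,"linear":[0.787,-0.313,-0.05],"twist":[0,0,-0.9]}
  ]
}}

```text
time: 1.77
ee_pos: [0.6124, -0.1936, 0.272]
tool_rot: [-0.0, 0.958, 0.288, -0.0]
force: [0.6, -0.7, 0.4]
width: 0.997
```

Run:
```python
from h import *
shot('wrist','w1.png');s=robot.state();print(s['ee_pos'],s['joint_pos'],s['force'])
from scipy.spatial.transform import Rotation as Ro
print(Ro.from_quat(s['tool_rot'],scalar_first=True).as_matrix().round(3))
for n,X in dict(head=(.6127,-.196,.21),line=(.569,-.0224,.034),red=(.5765,.062,.039),green=(.5605,-.106,.039)).items(): print(n,proj('w1',X))
```

```text
[ 0.61452724 -0.19044235  0.27218084] [-4.03581913e-01  4.91538758e-01  1.47345663e+00  1.29437250e-03
  1.17634608e+00  5.74224775e-01] [-0.73012355  3.07844531 -0.22005847]
[[ 0.83   0.558  0.001]
 [ 0.558 -0.83   0.001]
 [ 0.001 -0.    -1.   ]]
head [330.43673592 226.16559587]
line [172.99720367 111.53168892]
red [98.29594732 58.20147084]
green [235.84576661 160.85823562]
```

View pics/w1.png

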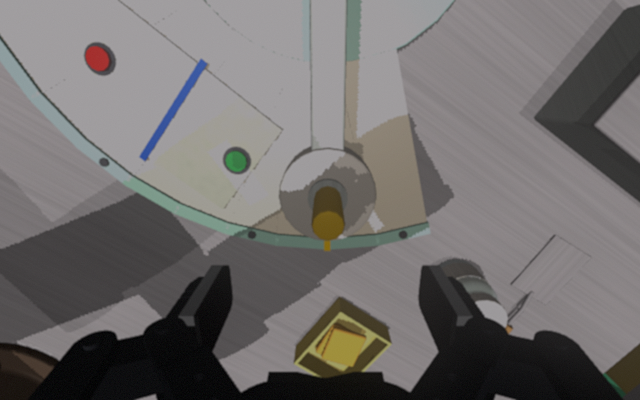

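The wrist view agrees with the map to about 1 px: head at (328,226), line middle (174,110), pads at (98,58) and (236,160). Next I lower and grip the push-post.

>>> {"api": "servo_tool", "payload": {
  "series": [
    {"grip":1,"linear":[-0.15,0.13,0.5],"twist":[0,0,0]},
    {"grip":1,"linear":[0,0,0.8],"twist":[0,0,0]},
    {"grip":1,"linear":[0,0,0.8],"twist":[0,0,0]},
    {"grip":1,"linear":[0,0,0.8],"twist":[0,0,0]},
    {"grip":-0.6,"linear":[0,0,0],"twist":[0,0,0]},
    {"grip":-0.6,"linear":[0,0,0],"twist":[0,0,0]},
    {"grip":-0.6,"linear":[0,0,0],"twist":[0,0,0]},
    {"grip":-0.6,"linear":[0,0,0],"twist":[0,0,0]},
    {"grip":-0.6,"linear":[0,0,0],"twist":[0,0,0]},
    {"grip":-0.6,"linear":[0,0,0],"twist":[0,0,0]}
  ],
  "grip_force": 20
}}

```text
time: 2.65
ee_pos: [0.6103, -0.2003, 0.1868]
tool_rot: [0.001, 0.958, 0.287, 0.001]
force: [-2.0, 1.4, 5.8]
width: 0.25
```

>>> {"api": "servo_tool", "payload": {
  "series": [
    {"grip":-0.6,"linear":[0,-0.3,0],"twist":[0,0,0.41]},
    {"grip":-0.6,"linear":[0.02,-0.6,0],"twist":[0,0,0.82]},
    {"grip":-0.6,"linear":[0.02,-0.6,0],"twist":[0,0,0.82]},
    {"grip":-0.6,"linear":[0.02,-0.6,0],"twist":[0,0,0.82]},
    {"grip":-0.6,"linear":[0.02,-0.6,0],"twist":[0,0,0.82]},
    {"grip":-0.6,"linear":[0.02,-0.6,0],"twist":[0,0,0.82]},
    {"grip":-0.6,"linear":[0.02,-0.6,0],"twist":[0,0,0.82]},
    {"grip":-0.6,"linear":[0.02,-0.6,0],"twist":[0,0,0.82]},
    {"grip":-0.6,"linear":[0.02,-0.6,0],"twist":[0,0,0.82]},
    {"grip":-0.6,"linear":[0.02,-0.6,0],"twist":[0,0,0.82]}
  ]
}}

```text
time: 3.48
ee_pos: [0.5634, -0.0381, 0.1867]
tool_rot: [0.001, 1.0, -0.022, -0.001]
force: [-11.2, -5.5, 11.6]
width: 0.247
```

>>> {"api": "servo_tool", "payload": {
  "series": [
    {"grip":-0.6,"linear":[0,0,0],"twist":[0,0,0]},
    {"grip":-0.6,"linear":[0,0,0],"twist":[0,0,0]},
    {"grip":-0.6,"linear":[0,0,0],"twist":[0,0,0]}
  ]
}}

```text
time: 3.73
ee_pos: [0.5636, -0.0371, 0.1867]
tool_rot: [-0.0, 1.0, -0.02, -0.001]
force: [-13.8, 5.6, 14.5]
width: 0.251
```

>>> {"api": "servo_tool", "payload": {
  "series": [
    {"grip":-0.6,"linear":[-0.04,-0.17,0],"twist":[0,0,0.23]},
    {"grip":-0.6,"linear":[-0.04,-0.17,0],"twist":[0,0,0.23]},
    {"grip":-0.6,"linear":[0,-0.16,0],"twist":[0,0,0.22]},
    {"grip":-0.6,"linear":[0,0,0],"twist":[0,0,0]},
    {"grip":-0.6,"linear":[0,0,0],"twist":[0,0,0]},
    {"grip":-0.6,"linear":[0,0,0],"twist":[0,0,0]}
  ]
}}

```text
time: 4.23
ee_pos: [0.5644, -0.0228, 0.1867]
tool_rot: [-0.0, 0.999, -0.048, 0.002]
force: [0.9, 3.1, 7.6]
width: 0.248
```

Run:
```python
from h import *
s=robot.state();print(s['ee_pos'],s['force'],s['dq'].round(3))
```

```text
[ 0.56437048 -0.02281778  0.18669223] [0.86066508 3.10411092 7.63237445] [ 0.001 -0.    -0.     0.     0.    -0.001]
```

>>> {"api": "servo_tool", "payload": {
  "series": [
    {"grip":0.2,"linear":[0,0,0],"twist":[0,0,0]},
    {"grip":0.6,"linear":[0,0,0],"twist":[0,0,0]},
    {"grip":1,"linear":[0,0,0],"twist":[0,0,0]},
    {"grip":1,"linear":[0,0,0],"twist":[0,0,0]},
    {"grip":1,"linear":[0,0,0],"twist":[0,0,0]},
    {"grip":1,"linear":[0,0,-0.9],"twist":[0,0,0]},
    {"grip":1,"linear":[0,0,-0.9],"twist":[0,0,0]},
    {"grip":1,"linear":[0,0,-0.9],"twist":[0,0,0]},
    {"grip":1,"linear":[0,0,-0.9],"twist":[0,0,0]},
    {"grip":1,"linear":[0,0,0],"twist":[0,0,0]}
  ]
}}

```text
time: 5.07
ee_pos: [0.5649, -0.0232, 0.2983]
tool_rot: [0.0, 0.999, -0.048, 0.004]
force: [-0.2, -0.8, -0.1]
width: 0.997
```

Run:
```python
from h import *
shot('wrist','w2.png');s=robot.state();print(s['ee_pos'],s['joint_pos'],s['time'])
for n,X in dict(head=(.569,-.0224,.21),line=(.569,-.0224,.034),red=(.5765,.062,.039),green=(.5605,-.106,.039)).items(): print(n,proj('w2',X))
```

```text
[ 0.56421574 -0.02311616  0.29570747] [-1.57876509e-01  3.52102556e-01  1.64051498e+00 -9.82081201e-05
  1.14432894e+00  1.50875306e+00] 5.1167
head [323.60303837 204.97557585]
line [323.98448527 157.73777282]
red [253.56110012 158.94336823]
green [393.76248423 158.99560056]
```

View pics/w2.png

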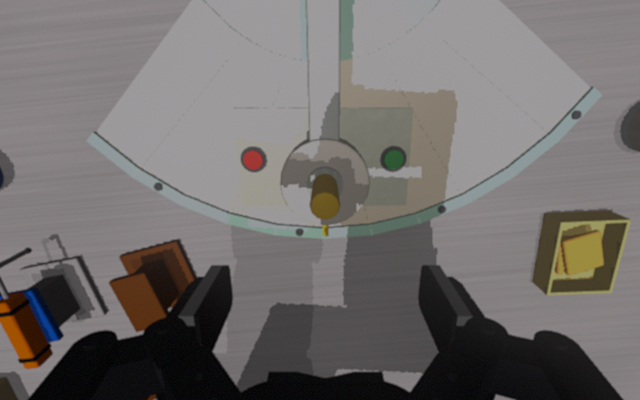

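Seen from the wrist, the post top at (325,204) is within about 1 px of its predicted place over the line. Now on to the wand.

>>> {"api": "servo_tool", "payload": {
  "series": [
    {"grip":1,"linear":[0,0,0],"twist":[0,0,-0.91]},
    {"grip":1,"linear":[0,0,0],"twist":[0,0,-0.91]},
    {"grip":1,"linear":[-0.315,-0.85,0],"twist":[0,0,0]},
    {"grip":1,"linear":[-0.315,-0.85,0],"twist":[0,0,0]},
    {"grip":1,"linear":[-0.315,-0.85,0],"twist":[0,0,0]},
    {"grip":1,"linear":[-0.315,-0.85,0],"twist":[0,0,0]},
    {"grip":1,"linear":[-0.315,-0.85,0],"twist":[0,0,0]},
    {"grip":1,"linear":[-0.315,-0.85,0.3],"twist":[0,0,0]},
    {"grip":1,"linear":[-0.315,-0.85,0.3],"twist":[0,0,0]},
    {"grip":1,"linear":[-0.315,-0.85,0.3],"twist":[0,0,0]}
  ]
}}

```text
time: 5.95
ee_pos: [0.4769, 0.178, 0.265]
tool_rot: [0.0, 1.0, 0.025, -0.001]
force: [0.7, -0.5, -0.6]
width: 0.996
```

>>> {"api": "servo_tool", "payload": {
  "series": [
    {"grip":1,"linear":[-0.315,-0.85,0.3],"twist":[0,0,0]},
    {"grip":1,"linear":[-0.315,-0.85,0.3],"twist":[0,0,0]},
    {"grip":1,"linear":[-0.315,-0.85,0.3],"twist":[0,0,0]},
    {"grip":1,"linear":[-0.315,-0.85,0.3],"twist":[0,0,0]},
    {"grip":1,"linear":[-0.315,-0.85,0.3],"twist":[0,0,0]},
    {"grip":1,"linear":[-0.315,-0.85,0.3],"twist":[0,0,0]},
    {"grip":1,"linear":[-0.315,-0.85,0],"twist":[0,0,0]},
    {"grip":1,"linear":[-0.315,-0.85,0],"twist":[0,0,0]},
    {"grip":1,"linear":[0,0,0],"twist":[0,0,0]},
    {"grip":1,"linear":[0,0,0],"twist":[0,0,0]}
  ]
}}

```text
time: 6.78
ee_pos: [0.3913, 0.3775, 0.2111]
tool_rot: [0.001, 1.0, 0.026, -0.001]
force: [0.0, -0.0, -0.2]
width: 1.001
```

Run:
```python
from h import *
shot('wrist','w3.png');s=robot.state();print(s['ee_pos'],s['joint_pos'],s['tool_rot'])
for n,X in dict(e=(.4436,.3791,.096),f=(.3452,.3757,.096),rest=(.401,.382,.07)).items(): print(n,proj('w3',X))
```

```text
[0.39178211 0.37673277 0.21137801] [ 6.44394111e-01  4.11884558e-01  1.79506691e+00 -3.29609339e-04
  9.36238256e-01  2.16443745e+00] [ 5.71370362e-04  9.99675220e-01  2.54715350e-02 -5.73400502e-04]
e [327.09012855 130.30405003]
f [324.61018621 249.98057022]
rest [320.69810133 176.99120495]
```

View pics/w3.png

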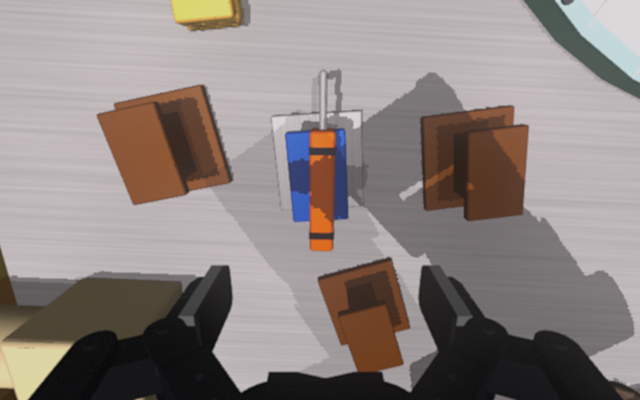

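The handle's top face runs from (323,130) to (321,249). The blue rest top has corners at about (286,133), (345,128), (348,217) and (294,221).

Run:
```python
from h import *
e,f=ray('w3',323,130,.096),ray('w3',321.3,249.5,.096);print(e,f,(e+f)/2,np.linalg.norm(e-f),np.arctan2(e[1]-f[1],e[0]-f[0]))
q=[ray('w3',*p,.07) for p in((286,133),(345,128),(348,217),(294,221))];print(np.mean(q,0));d=q[0]+q[1]-q[2]-q[3];print(np.arctan2(d[1],d[0])); print([np.linalg.norm(q[i]-q[i-1]) for i in range(4)])
```

```text
[0.44365965 0.38212792 0.096     ] [0.3455011 0.3784841 0.096    ] [0.39458037 0.38030601 0.096     ] 0.09822616652171158 0.03710472182296657
[0.40111366 0.38404602 0.07      ]
0.10732268125109627
[np.float64(0.07785237662790569), np.float64(0.048377593454277085), np.float64(0.07805287968845347), np.float64(0.04839862083103145)]
```

>>> {"api": "servo_tool", "payload": {
  "series": [
    {"grip":1,"linear":[0.1,-0.08,0.5],"twist":[0,0,0.19]},
    {"grip":1,"linear":[0,0,0.9],"twist":[0,0,0]},
    {"grip":1,"linear":[0,0,0.9],"twist":[0,0,0]},
    {"grip":1,"linear":[0,0,0.9],"twist":[0,0,0]},
    {"grip":1,"linear":[0,0,0.6],"twist":[0,0,0]},
    {"grip":1,"linear":[0,0,0.35],"twist":[0,0,0]},
    {"grip":1,"linear":[0,0,0],"twist":[0,0,0]},
    {"grip":-0.3,"linear":[0,0,0],"twist":[0,0,0]},
    {"grip":-1,"linear":[0,0,0],"twist":[0,0,0]},
    {"grip":-1,"linear":[0,0,0],"twist":[0,0,0]}
  ],
  "grip_force": 60
}}

```text
time: 7.67
ee_pos: [0.3956, 0.3797, 0.089]
tool_rot: [-0.001, 1.0, 0.017, 0.001]
force: [0.9, 1.0, 0.4]
width: 0.605
```

>>> {"api": "servo_tool", "payload": {
  "series": [
    {"grip":-1,"linear":[0,0,0],"twist":[0,0,0]},
    {"grip":-1,"linear":[0,0,0],"twist":[0,0,0]},
    {"grip":-1,"linear":[0,0,0],"twist":[0,0,0]},
    {"grip":-1,"linear":[0,0,0],"twist":[0,0,0]}
  ]
}}

```text
time: 8.0
ee_pos: [0.3953, 0.3797, 0.0886]
tool_rot: [-0.0, 1.0, 0.017, 0.001]
force: [-1.4, -1.3, 6.4]
width: 0.217
```

>>> {"api": "servo_tool", "payload": {
  "series": [
    {"grip":-1,"linear":[0,0,-0.5],"twist":[0,0,0]},
    {"grip":-1,"linear":[0,0,-0.9],"twist":[0,0,0]},
    {"grip":-1,"linear":[0,0,-0.9],"twist":[0,0,0]},
    {"grip":-1,"linear":[0,0,-0.9],"twist":[0,0,0]},
    {"grip":-1,"linear":[0,0,-0.9],"twist":[0,0,0]},
    {"grip":-1,"linear":[0,0,-0.9],"twist":[0,0,0]},
    {"grip":-1,"linear":[0,0,0],"twist":[0,0,0]}
  ]
}}

```text
time: 8.58
ee_pos: [0.3962, 0.3805, 0.2428]
tool_rot: [-0.002, 1.0, 0.017, 0.003]
force: [0.8, -0.0, -1.6]
width: 0.217
```

>>> {"api": "servo_tool", "payload": {
  "series": [
    {"grip":-1,"linear":[0.11,0.45,0],"twist":[0,0,0]},
    {"grip":-1,"linear":[0.225,0.9,0],"twist":[0,0,0]},
    {"grip":-1,"linear":[0.225,0.9,0],"twist":[0,0,0]},
    {"grip":-1,"linear":[0.225,0.9,0],"twist":[0,0,0]},
    {"grip":-1,"linear":[0.225,0.9,0],"twist":[0,0,0]},
    {"grip":-1,"linear":[0.225,0.9,0],"twist":[0,0,0]},
    {"grip":-1,"linear":[0.225,0.9,0],"twist":[0,0,0]},
    {"grip":-1,"linear":[0.225,0.9,0],"twist":[0,0,0]},
    {"grip":-1,"linear":[0.225,0.9,0],"twist":[0,0,0]},
    {"grip":-1,"linear":[0.225,0.9,0],"twist":[0,0,0]}
  ]
}}

```text
time: 9.42
ee_pos: [0.4675, 0.1233, 0.2368]
tool_rot: [0.0, 1.0, 0.017, -0.001]
force: [0.6, 0.3, -1.0]
width: 0.215
```

>>> {"api": "servo_tool", "payload": {
  "series": [
    {"grip":-1,"linear":[0.225,0.9,0],"twist":[0,0,0]},
    {"grip":-1,"linear":[0.225,0.9,0],"twist":[0,0,0]},
    {"grip":-1,"linear":[0.11,0.45,0],"twist":[0,0,0]},
    {"grip":-1,"linear":[0,0,0],"twist":[0,0,0]},
    {"grip":-1,"linear":[0,0,0],"twist":[0,0,0]}
  ]
}}

```text
time: 9.83
ee_pos: [0.4866, 0.0577, 0.2369]
tool_rot: [-0.0, 1.0, 0.016, -0.001]
force: [0.2, 0.8, -0.9]
width: 0.218
```

Run:
```python
from h import *
shot('wrist','w4.png');s=robot.state();print(s['ee_pos'],s['tool_rot'],s['force'],s['width'])
x=s['ee_pos']
print('tip',proj('w4',x+[.089,.003,-.0586]),'red',proj('w4',(.5765,.062,.039)))
a=cv2.imread('pics/w4.png'); cv2.imwrite('pics/w4.png',a)
```

```text
[0.48648195 0.05838093 0.2370879 ] [-2.75123417e-05  9.99856684e-01  1.69134706e-02 -7.38256854e-04] [-0.69474698  0.66603619 -0.03186521] 0.21959555939298905
tip [324.67184983  73.75418009] red [324.09636158  78.81547295]
```

View pics/w4.png

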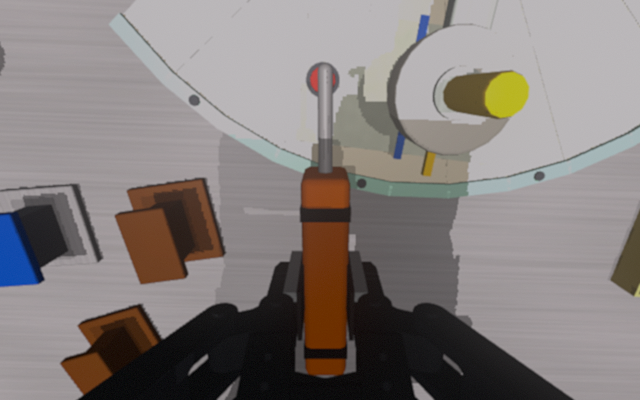

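The rod ends at about (325,66), the red pad is centred at (323,78), and the handle's far top edge is at y≈170.

Run:
```python
from h import *
x=robot.state()['ee_pos']
print('bend',proj('w4',x+[.090,.003,-.0026]),'outer',proj('w4',x+[.0925,.003,-.0046]),'far end',proj('w4',x+[.049,.002,.0074]),'near',proj('w4',x+[-.051,-.002,.0074]))
```

```text
bend [324.71488928  64.66271038] outer [324.93821774  57.92117633] far end [323.71448659 176.94536515] near [325.18286115 376.14624353]
```

>>> {"api": "servo_tool", "payload": {
  "series": [
    {"grip":-1,"linear":[0.03,-0.02,0.5],"twist":[0,0,0]},
    {"grip":-1,"linear":[0,0,0.9],"twist":[0,0,0]},
    {"grip":-1,"linear":[0,0,0.9],"twist":[0,0,0]},
    {"grip":-1,"linear":[0,0,0.9],"twist":[0,0,0]},
    {"grip":-1,"linear":[0,0,0.8],"twist":[0,0,0]},
    {"grip":-1,"linear":[0,0,0.4],"twist":[0,0,0]},
    {"grip":-1,"linear":[0,0,0.1],"twist":[0,0,0]},
    {"grip":-1,"linear":[0,0,0],"twist":[0,0,0]},
    {"grip":-1,"linear":[0,0,0],"twist":[0,0,0]}
  ]
}}

```text
time: 10.63
ee_pos: [0.4881, 0.0596, 0.1033]
tool_rot: [0.0, 1.0, 0.018, 0.0]
force: [1.0, 0.1, -0.3]
width: 0.217
```

>>> {"api": "servo_tool", "payload": {
  "series": [
    {"grip":-1,"linear":[0,0,0.04],"twist":[0,0,0]},
    {"grip":-1,"linear":[0,0,0.04],"twist":[0,0,0]},
    {"grip":-1,"linear":[0,0,0],"twist":[0,0,0]}
  ]
}}

```text
time: 10.88
ee_pos: [0.4882, 0.0592, 0.1009]
tool_rot: [0.0, 1.0, 0.017, 0.001]
force: [-1.0, 0.3, -0.6]
width: 0.22
```

>>> {"api": "servo_tool", "payload": {
  "series": [
    {"grip":-1,"linear":[0,0,0.05],"twist":[0,0,0]},
    {"grip":-1,"linear":[0,0,0.05],"twist":[0,0,0]},
    {"grip":-1,"linear":[0,0,0],"twist":[0,0,0]}
  ]
}}

```text
time: 11.13
ee_pos: [0.488, 0.0591, 0.0973]
tool_rot: [0.0, 1.0, 0.017, 0.0]
force: [0.4, -0.3, 0.7]
width: 0.218
```

>>> {"api": "servo_tool", "payload": {
  "series": [
    {"grip":-1,"linear":[0,0,0.05],"twist":[0,0,0]},
    {"grip":-1,"linear":[0,0,0],"twist":[0,0,0]},
    {"grip":-1,"linear":[0,0,0],"twist":[0,0,0]}
  ]
}}

```text
time: 11.38
ee_pos: [0.4879, 0.0591, 0.0961]
tool_rot: [0.0, 1.0, 0.017, 0.0]
force: [-3.6, 0.5, 5.5]
width: 0.218
```

>>> {"api": "servo_tool", "payload": {
  "series": [
    {"grip":-1,"linear":[0,0,0.03],"twist":[0,0,0]},
    {"grip":-1,"linear":[0,0,0],"twist":[0,0,0]},
    {"grip":-1,"linear":[0,0,0],"twist":[0,0,0]},
    {"grip":-1,"linear":[0,0,0],"twist":[0,0,0]},
    {"grip":-1,"linear":[0,0,0],"twist":[0,0,0]}
  ]
}}

```text
time: 11.8
ee_pos: [0.4881, 0.059, 0.0953]
tool_rot: [0.0, 1.0, 0.017, 0.0]
force: [-2.4, -0.7, 6.0]
width: 0.219
```

Run:
```python
from h import *
shot('side','s1.png');shot('wrist','w5.png');s=robot.state();print(s['ee_pos'],s['force'])
a=cv2.imread('pics/s1.png');b=cv2.imread('pics/w5.png')
p=proj('s1',(.5765,.062,.039)); u,v=p.astype(int);print(p,u-25,v-25)
q=proj('w5',(.5765,.062,.039));m,n=q.astype(int);n0=max(n-50,0);print(q,m-50,n0)
A=cv2.resize(a[v-25:v+25,u-25:u+25],(400,400),interpolation=cv2.INTER_CUBIC)
B=cv2.resize(b[n0:n0+100,m-50:m+50],(400,400),interpolation=cv2.INTER_CUBIC)
cv2.imwrite('pics/c5.png',np.hstack([A,B]))
```

```text
[0.48805579 0.05903265 0.0952789 ] [-2.27249715 -0.96226514  5.87356879]
[279.71048184 214.37900734] 254 189
[326.31015455  74.92215139] 276 24
```

View pics/c5.png

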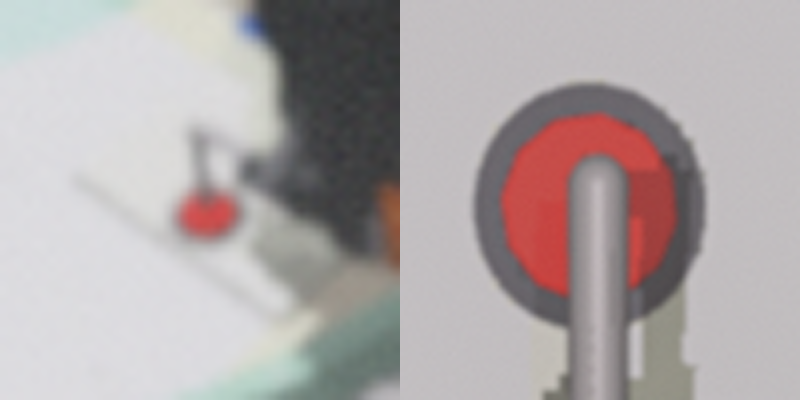

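Run:
```python
from h import *
for z in(.088,.0897,.0927): print('bend outer',ray('w5',325.5,62.7,z))
print('pad w',ray('w5',276+190/4,24+204/4,.039),'side',ray('s1',254+208/8,189+216/8,.039))
print('side bend',ray('s1',254+195/8,189+135/8,.0897),'side tip',[ray('s1',254+205/8,189+v/8,.040) for v in (195,200,205)])
```

```text
bend outer [0.57905181 0.06263824 0.088     ]
bend outer [0.5789317  0.06263777 0.0897    ]
bend outer [0.57871974 0.06263694 0.0927    ]
pad w [0.57640719 0.0634989  0.039     ] side [0.57141493 0.06675443 0.039     ]
side bend [0.57223898 0.06561173 0.0897    ] side tip [array([0.57882153, 0.05942249, 0.04      ]), array([0.57715672, 0.06147266, 0.04      ]), array([0.57549637, 0.06351734, 0.04      ])]
```

Measured from the wrist image, the tip is at about (0.576, 0.0626) and the pad centre at (0.576, 0.0635), with about 6 N held. Red is touched; now green.

>>> {"api": "servo_tool", "payload": {
  "series": [
    {"grip":-1,"linear":[0,0,-0.4],"twist":[0,0,0]},
    {"grip":-1,"linear":[0,0,-0.9],"twist":[0,0,0]},
    {"grip":-1,"linear":[0,0,-0.9],"twist":[0,0,0]},
    {"grip":-1,"linear":[0,0,-0.9],"twist":[0,0,0]},
    {"grip":-1,"linear":[0,0,-0.9],"twist":[0,0,0]},
    {"grip":-1,"linear":[0,0,-0.9],"twist":[0,0,0]},
    {"grip":-1,"linear":[0,0,-0.9],"twist":[0,0,0]},
    {"grip":-1,"linear":[0,0,-0.9],"twist":[0,0,0]},
    {"grip":-1,"linear":[0,0,-0.2],"twist":[0,0,0]},
    {"grip":-1,"linear":[0,0,0],"twist":[0,0,0]}
  ]
}}

```text
time: 12.73
ee_pos: [0.4884, 0.0591, 0.3034]
tool_rot: [0.0, 1.0, 0.017, 0.002]
force: [-0.2, 0.2, -1.6]
width: 0.209
```

>>> {"api": "servo_tool", "payload": {
  "series": [
    {"grip":-1,"linear":[-0.1,0.8,0],"twist":[0,0,0]},
    {"grip":-1,"linear":[-0.1,0.8,0],"twist":[0,0,0]},
    {"grip":-1,"linear":[-0.1,0.8,0],"twist":[0,0,0]},
    {"grip":-1,"linear":[-0.1,0.8,0],"twist":[0,0,0]},
    {"grip":-1,"linear":[-0.1,0.8,0],"twist":[0,0,0]},
    {"grip":-1,"linear":[-0.1,0.8,0],"twist":[0,0,0]},
    {"grip":-1,"linear":[-0.1,0.8,0],"twist":[0,0,0]},
    {"grip":-1,"linear":[0,0,0],"twist":[0,0,0]},
    {"grip":-1,"linear":[0,0,0],"twist":[0,0,0]}
  ]
}}

```text
time: 13.48
ee_pos: [0.4723, -0.1102, 0.3003]
tool_rot: [-0.0, 1.0, 0.016, -0.001]
force: [0.5, 0.8, -1.3]
width: 0.217
```

>>> {"api": "servo_tool", "payload": {
  "series": [
    {"grip":-1,"linear":[0,-0.03,0.5],"twist":[0,0,0]},
    {"grip":-1,"linear":[0,0,0.9],"twist":[0,0,0]},
    {"grip":-1,"linear":[0,0,0.9],"twist":[0,0,0]},
    {"grip":-1,"linear":[0,0,0.9],"twist":[0,0,0]},
    {"grip":-1,"linear":[0,0,0.9],"twist":[0,0,0]},
    {"grip":-1,"linear":[0,0,0.9],"twist":[0,0,0]},
    {"grip":-1,"linear":[0,0,0.9],"twist":[0,0,0]},
    {"grip":-1,"linear":[0,0,0.4],"twist":[0,0,0]},
    {"grip":-1,"linear":[0,0,0.2],"twist":[0,0,0]},
    {"grip":-1,"linear":[0,0,0],"twist":[0,0,0]}
  ]
}}

```text
time: 14.32
ee_pos: [0.4722, -0.1077, 0.1055]
tool_rot: [-0.001, 1.0, 0.018, -0.001]
force: [0.4, 0.0, 0.2]
width: 0.218
```

>>> {"api": "servo_tool", "payload": {
  "series": [
    {"grip":-1,"linear":[0,0,0.05],"twist":[0,0,0]},
    {"grip":-1,"linear":[0,0,0.05],"twist":[0,0,0]},
    {"grip":-1,"linear":[0,0,0],"twist":[0,0,0]}
  ]
}}

```text
time: 14.57
ee_pos: [0.4731, -0.1086, 0.1046]
tool_rot: [0.0, 1.0, 0.017, 0.001]
force: [-0.4, -0.6, -0.9]
width: 0.22
```

>>> {"api": "servo_tool", "payload": {
  "series": [
    {"grip":-1,"linear":[0,0,0.07],"twist":[0,0,0]},
    {"grip":-1,"linear":[0,0,0.07],"twist":[0,0,0]},
    {"grip":-1,"linear":[0,0,0.07],"twist":[0,0,0]},
    {"grip":-1,"linear":[0,0,0],"twist":[0,0,0]},
    {"grip":-1,"linear":[0,0,0],"twist":[0,0,0]}
  ]
}}

```text
time: 14.98
ee_pos: [0.4727, -0.1086, 0.0976]
tool_rot: [0.0, 1.0, 0.017, -0.0]
force: [-0.1, -0.7, -1.5]
width: 0.222
```

>>> {"api": "servo_tool", "payload": {
  "series": [
    {"grip":-1,"linear":[0,0,0.05],"twist":[0,0,0]},
    {"grip":-1,"linear":[0,0,0],"twist":[0,0,0]},
    {"grip":-1,"linear":[0,0,0],"twist":[0,0,0]}
  ]
}}

```text
time: 15.23
ee_pos: [0.4729, -0.1087, 0.0963]
tool_rot: [0.0, 1.0, 0.017, 0.0]
force: [-0.6, -0.3, 1.0]
width: 0.217
```

>>> {"api": "servo_tool", "payload": {
  "series": [
    {"grip":-1,"linear":[0,0,0.05],"twist":[0,0,0]},
    {"grip":-1,"linear":[0,0,0],"twist":[0,0,0]},
    {"grip":-1,"linear":[0,0,0],"twist":[0,0,0]},
    {"grip":-1,"linear":[0,0,0],"twist":[0,0,0]}
  ]
}}

```text
time: 15.57
ee_pos: [0.4728, -0.1087, 0.095]
tool_rot: [0.0, 1.0, 0.017, 0.0]
force: [-3.5, -0.6, 6.8]
width: 0.217
```

>>> {"api": "servo_tool", "payload": {
  "series": [
    {"grip":-1,"linear":[0,0,0.02],"twist":[0,0,0]},
    {"grip":-1,"linear":[0,0,0],"twist":[0,0,0]},
    {"grip":-1,"linear":[0,0,0],"twist":[0,0,0]},
    {"grip":-1,"linear":[0,0,0],"twist":[0,0,0]},
    {"grip":-1,"linear":[0,0,0],"twist":[0,0,0]}
  ]
}}

```text
time: 15.98
ee_pos: [0.4729, -0.1087, 0.0944]
tool_rot: [0.0, 1.0, 0.017, 0.0]
force: [-2.3, 0.1, 6.5]
width: 0.217
```

Run:
```python
from h import *
shot('wrist','w6.png');s=robot.state();print(s['ee_pos'],s['force'])
b=cv2.imread('pics/w6.png')
q=proj('w6',(.5605,-.106,.039));m,n=q.astype(int);n0=max(n-50,0);print(q,m-50,n0)
cv2.imwrite('pics/c6.png',np.hstack([cv2.resize(b[n0:n0+100,m-50:m+50],(400,400),interpolation=cv2.INTER_CUBIC),b]))
```

```text
[ 0.47293013 -0.1086934   0.0944107 ] [-3.26512567 -0.43094067  6.12231942]
[326.72864069  76.61227318] 276 26
```

Run:
```python
import cv2
cv2.imwrite('pics/c6b.png',cv2.imread('pics/c6.png')[:,:400])
```

```text
(no output)
```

View pics/c6b.png

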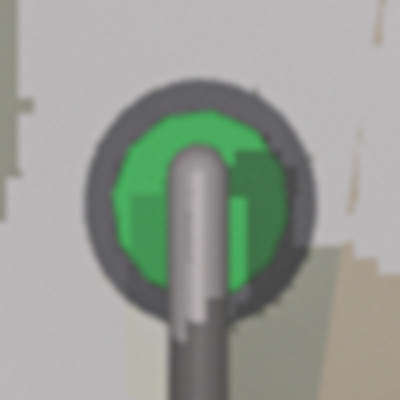

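The geometry matches the red touch: the rod end sits over the pad centre with about 6 N held. Now I return the wand.

>>> {"api": "servo_tool", "payload": {
  "series": [
    {"grip":-1,"linear":[0,0,-0.4],"twist":[0,0,0]},
    {"grip":-1,"linear":[0,0,-0.9],"twist":[0,0,0]},
    {"grip":-1,"linear":[0,0,-0.9],"twist":[0,0,0]},
    {"grip":-1,"linear":[0,0,-0.9],"twist":[0,0,0]},
    {"grip":-1,"linear":[0,0,-0.9],"twist":[0,0,0]},
    {"grip":-1,"linear":[0,0,-0.9],"twist":[0,0,0]},
    {"grip":-1,"linear":[0,0,-0.9],"twist":[0,0,0]},
    {"grip":-1,"linear":[0,0,-0.9],"twist":[0,0,0]},
    {"grip":-1,"linear":[0,0,-0.2],"twist":[0,0,0]},
    {"grip":-1,"linear":[0,0,0],"twist":[0,0,0]}
  ]
}}

```text
time: 16.87
ee_pos: [0.4731, -0.1087, 0.3025]
tool_rot: [0.001, 1.0, 0.017, 0.002]
force: [-1.0, -0.6, -1.6]
width: 0.216
```

>>> {"api": "servo_tool", "payload": {
  "series": [
    {"grip":-1,"linear":[-0.055,-0.45,0],"twist":[0,0,0]},
    {"grip":-1,"linear":[-0.11,-0.915,0],"twist":[0,0,0]},
    {"grip":-1,"linear":[-0.11,-0.915,0],"twist":[0,0,0]},
    {"grip":-1,"linear":[-0.11,-0.915,0],"twist":[0,0,0]},
    {"grip":-1,"linear":[-0.11,-0.915,0],"twist":[0,0,0]},
    {"grip":-1,"linear":[-0.11,-0.915,0],"twist":[0,0,0]},
    {"grip":-1,"linear":[-0.11,-0.915,0],"twist":[0,0,0]},
    {"grip":-1,"linear":[-0.11,-0.915,0],"twist":[0,0,0]},
    {"grip":-1,"linear":[-0.11,-0.915,0],"twist":[0,0,0]},
    {"grip":-1,"linear":[-0.11,-0.915,0],"twist":[0,0,0]}
  ]
}}

```text
time: 17.7
ee_pos: [0.431, 0.1524, 0.2993]
tool_rot: [0.0, 1.0, 0.017, -0.001]
force: [0.0, 0.3, -1.6]
width: 0.217
```

>>> {"api": "servo_tool", "payload": {
  "series": [
    {"grip":-1,"linear":[-0.11,-0.915,0],"twist":[0,0,0]},
    {"grip":-1,"linear":[-0.11,-0.915,0],"twist":[0,0,0]},
    {"grip":-1,"linear":[-0.11,-0.915,0],"twist":[0,0,0]},
    {"grip":-1,"linear":[-0.11,-0.915,0],"twist":[0,0,0]},
    {"grip":-1,"linear":[-0.11,-0.915,0],"twist":[0,0,0]},
    {"grip":-1,"linear":[-0.11,-0.915,0],"twist":[0,0,0]},
    {"grip":-1,"linear":[-0.11,-0.915,0],"twist":[0,0,0]},
    {"grip":-1,"linear":[-0.11,-0.915,0],"twist":[0,0,0]},
    {"grip":-1,"linear":[-0.055,-0.45,0],"twist":[0,0,-0.83]},
    {"grip":-1,"linear":[0,0,0],"twist":[0,0,0]}
  ]
}}

```text
time: 18.53
ee_pos: [0.3947, 0.3849, 0.2987]
tool_rot: [0.001, 0.999, 0.053, -0.001]
force: [-0.3, -0.7, -1.1]
width: 0.216
```

>>> {"api": "servo_tool", "payload": {
  "series": [
    {"grip":-1,"linear":[0,0,0],"twist":[0,0,0]},
    {"grip":-1,"linear":[0,0,0],"twist":[0,0,0]}
  ]
}}

```text
time: 18.7
ee_pos: [0.3959, 0.3821, 0.2999]
tool_rot: [0.001, 0.999, 0.05, -0.001]
force: [-0.1, 0.0, -0.9]
width: 0.221
```

>>> {"api": "servo_tool", "payload": {
  "series": [
    {"grip":-1,"linear":[0.1,0,0.5],"twist":[0,0,0]},
    {"grip":-1,"linear":[0,0,0.9],"twist":[0,0,0]},
    {"grip":-1,"linear":[0,0,0.9],"twist":[0,0,0]},
    {"grip":-1,"linear":[0,0,0.9],"twist":[0,0,0]},
    {"grip":-1,"linear":[0,0,0.9],"twist":[0,0,0]},
    {"grip":-1,"linear":[0,0,0.9],"twist":[0,0,0]},
    {"grip":-1,"linear":[0,0,0.9],"twist":[0,0,0]},
    {"grip":-1,"linear":[0,0,0.6],"twist":[0,0,0]},
    {"grip":-1,"linear":[0,0,0.3],"twist":[0,0,0]},
    {"grip":-1,"linear":[0,0,0],"twist":[0,0,0]}
  ]
}}

```text
time: 19.53
ee_pos: [0.399, 0.3818, 0.0954]
tool_rot: [0.001, 0.999, 0.05, -0.001]
force: [-0.4, -1.1, -0.0]
width: 0.221
```

>>> {"api": "servo_tool", "payload": {
  "series": [
    {"grip":-1,"linear":[0,0,0.07],"twist":[0,0,0]},
    {"grip":-1,"linear":[0,0,0.07],"twist":[0,0,0]},
    {"grip":-1,"linear":[0,0,0],"twist":[0,0,0]},
    {"grip":-1,"linear":[0,0,0],"twist":[0,0,0]}
  ]
}}

```text
time: 19.87
ee_pos: [0.3996, 0.3831, 0.0937]
tool_rot: [-0.0, 0.999, 0.05, 0.001]
force: [0.6, 0.2, 0.6]
width: 0.219
```

>>> {"api": "servo_tool", "payload": {
  "series": [
    {"grip":-1,"linear":[0,0,0.07],"twist":[0,0,0]},
    {"grip":-1,"linear":[0,0,0.07],"twist":[0,0,0]},
    {"grip":-1,"linear":[0,0,0],"twist":[0,0,0]},
    {"grip":-1,"linear":[0,0,0],"twist":[0,0,0]}
  ]
}}

```text
time: 20.2
ee_pos: [0.3995, 0.3831, 0.089]
tool_rot: [-0.0, 0.999, 0.05, 0.0]
force: [0.7, 1.0, 3.0]
width: 0.22
```

>>> {"api": "servo_tool", "payload": {
  "series": [
    {"grip":-1,"linear":[0,0,0.05],"twist":[0,0,0]},
    {"grip":-1,"linear":[0,0,0],"twist":[0,0,0]},
    {"grip":-1,"linear":[0,0,0],"twist":[0,0,0]}
  ]
}}

```text
time: 20.45
ee_pos: [0.3997, 0.3832, 0.0886]
tool_rot: [-0.0, 0.999, 0.05, 0.001]
force: [-1.2, -2.9, 18.7]
width: 0.22
```

Contact with the rest at 18.7 N. I release slowly and rise.

>>> {"api": "servo_tool", "payload": {
  "series": [
    {"grip":-0.4,"linear":[0,0,0],"twist":[0,0,0]},
    {"grip":0,"linear":[0,0,0],"twist":[0,0,0]},
    {"grip":0.5,"linear":[0,0,0],"twist":[0,0,0]},
    {"grip":1,"linear":[0,0,0],"twist":[0,0,0]},
    {"grip":1,"linear":[0,0,0],"twist":[0,0,0]},
    {"grip":1,"linear":[0,0,-0.6],"twist":[0,0,0]},
    {"grip":1,"linear":[0,0,-0.9],"twist":[0,0,0]},
    {"grip":1,"linear":[0,0,-0.9],"twist":[0,0,0]},
    {"grip":1,"linear":[0,0,-0.9],"twist":[0,0,0]},
    {"grip":1,"linear":[0,0,-0.9],"twist":[0,0,0]}
  ]
}}

```text
time: 21.28
ee_pos: [0.3991, 0.3828, 0.2143]
tool_rot: [0.0, 0.999, 0.05, -0.0]
force: [0.0, -0.7, 0.8]
width: 1.0
```

Run:
```python
from h import *
shot('wrist','w7.png');shot('top','t7.png');s=robot.state();print(s['ee_pos'],s['time'],s['force'])
print(proj('t7',(.569,-.0224,.21)))
a=cv2.imread('pics/w7.png')[60:340,160:480];b=cv2.imread('pics/t7.png')[75:195,240:400]
cv2.imwrite('pics/c7.png',np.hstack([cv2.resize(a,(400,350)),cv2.resize(b,(400,350),interpolation=cv2.INTER_CUBIC)]))
```

```text
[0.40035805 0.38389112 0.21694085] 21.3833 [-0.36206442  0.64944167 -0.35752653]
[319.30662887 156.58469104]
```

View pics/c7.png

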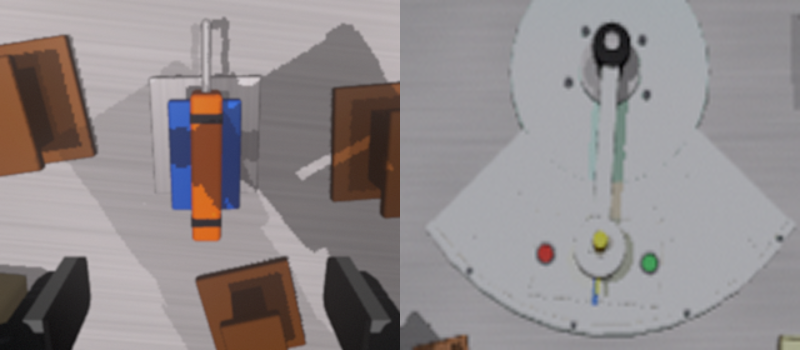

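The wand lies flat and centred on its blue rest. The post top at top-view pixel (320,157) matches the predicted (319.3,156.6). I'm handing in.

```bash
python3 -c "
from h import *
print(job.close_job())"
```

```text
the job is handed in; nothing more can be done
None
```

The job is done and was handed in at about 21.4 s of the 72 s allowed. Closing the job reported no verdict.

- **Detector:** I gripped the yellow push-post and swung the head over the blue line. In the last top view, its post top was within about 1 px (roughly 3 mm) of where it should be.
- **Red pad:** I pressed the wand tip on with about 6 N and held it for more than 0.4 s. The wrist picture put the tip within about 2 mm of the pad centre. A coarser reading from the side camera put it 5 to 10 mm off, but that view was too low in resolution to rely on.
- **Green pad:** I pressed with about 6 N and held it for more than 0.4 s. The close-up looked the same as for red, so I did not work out the offset separately.
- **Wand:** It is back on the blue rest, and the last wrist picture shows it flat, centred and aligned.
- **Other loose things:** The arm never came near the bystanders. I did not measure their positions at the end.

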